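Switch off the spot lamp and draw its filter cassette

ROBOT

A 7-joint arm with a two-finger parallel gripper is mounted at the origin on the work surface. World frame = base frame: x ahead of the robot, y to its left, z up, the work surface at z = 0. Lengths are in mm, angles in rad, forces in N, time in s.
With the tool pointing down it reaches from about 400 to 875 mm from the base axis. Payload 4.4 kg.
Tool frame: the origin (TCP) lies at the very end of the fingers, on their centre line; the grasp point (between the pads) lies 19 mm behind it; z points along the fingers, x is the direction in which the jaws open and shut, and the axes are right-handed (so a half turn about z gives the same grasp; the last joint's range is limited). The gripper opens to 85 mm and grips with 20 to 120 N. Pads are 22 mm wide; open, the fingers measure 114 mm over their backs; the gripper's body (76 mm by 85 mm) begins 54 mm behind the grasp point. The pads swing forward as they close: fully open they stand 13 mm farther back than shut.
Start: joints at [1.113, 0.628, 0.038, 1.517, -0.027, 0.996, -0.02], TCP at [248.232, -600.748, 231.313] pointing down, gripper open.
Joint ranges: [-3.06, 3.06], [-0.37, 2.12], [-1.25, 1.32], [0.18, 2.47], [-1.1, 4.24], [0.23, 1.98], [-2.94, 2.94]. Speed limits (rad/s): [2.57, 2.57, 3.14, 3.14, 3.14, 3.14, 3.14].

INTERFACE

Orientations are given as [roll, pitch, yaw] about the fixed x, y, z axes, in that order (R = Rz(yaw) Ry(pitch) Rx(roll)).
In Python, from cell import * gives the robot as it stands. The module is installed in compiled form; this text tells all that it offers.
- The arm moves only by the tool play_rows, never from a script. Its argument "targets" is a list of rows, each an object with "slide": the shift along the tool's x, y, z in mm, a list of three; "turn": the turn, a rotation vector about the tool's x, y, z in degrees, a list of three; "hand": the finger opening in mm, from 0 to 85.4. A call has 1 to 5 rows; each row shifts and turns the commanded pose from where the row before left it, along the tool's axes as they then stand; what a row does not reach is not made up. A row lasts 1/8 s, in which the tool goes at most 62.5 mm and 10.7 degrees, less where a joint would pass 70% of its speed; a pose out of reach is approached as far as the arm can. A call is refused whole if a number of a shift passes 62.5 or a number of a turn 10.7, either way. A call with a gripper value outside its range is refused whole. The fingers move at their own pace and stop on an object; the grip force is fixed at half the most. Time passes only in rows, so rows that do not move let the fingers close. It gives the time, the measured TCP pose, the force and the opening at its end, in the units of the state.
- read_state(): the state, without advancing time (a new reading comes with each control period).
- get_image(name): name is "scene" or "top" or "wrist"; returns (picture, depth): 480x640x3 uint8, blue, green, red; 480x640 float32, mm along the optical axis (not along the pixel's ray), 0 where there is no reading.
- calibration(name): a dict with "K" (3x3 intrinsics, pixels), "R" (3x3) and "t" (3): a world point X has camera coordinates R X + t. Camera axes: x right, y down, z forward; pixel columns grow to the right and rows downward; lengths in mm; the calibration is good to about 2 mm. A picture is of the moment at which its call begins: read the wrist's pose just before it. calibration takes no time and is no camera call; for the wrist camera it gives the pose at the moment of the call.
- finish_job(): hands the job in, once; it reports no verdict.
The state is a dict: "clock": time; "qpos": joint angles; "qd": joint speeds; "tau": joint torques, N m; "eef_pos": TCP position; "tool_rot": TCP orientation; "force": force on the tool from outside, world axes, zero at the start; "torque": the same for the moment, N m; "width": finger opening in mm.
Only numpy, scipy, OpenCV 4.12 (cv2) and the standard library are available. Lean on these libraries where they do the work, as an engineer would, in place of code of your own. Each camera call takes 0.05 s, during which the arm holds its last target.

TASK

The colour filter has to come out of the spot lamp. Switch the lamp off first, at the rocker on its supply box, while the filter cassette is still fully home in the lamp; then squeeze the cassette's two side catches together and draw it straight up out of its slot. Finish holding the cassette by its squeezed catches, still, upright and wholly clear above the lamp - do not put it down or let go - and leave the glassware and the other things on the desk where they stand.

Things in the scene. Friction and masses are not known exactly. Their poses are not given: they have to be found in the camera images.
- lamp: Spot lamp, fixed, on either side of the desk (the supply on the other): a level barrel 210 mm long, 84 mm across, in a yoke on a foot. Origin on the desk, straight below the filter slot; x along the beam (cooling fins at -x), y to the side, z up. The grey filter gate across the barrel at the origin is 36 mm (x) by 66 mm (y); its top is 134 mm above the desk, 2 mm above the barrel.
- lamp_slot (a point): Centre of the slot's mouth in the gate's top, 134 mm above the desk; axes as the lamp's. The slot is 9 mm along x and 46 mm along y.
- cassette: Filter cassette, whole, about 0.13 kg. Origin at the centre of its lower edge, z up, y along the line of its two catches; axes as the lamp's while home. Blade with the filter 6 x 42 mm, 68 mm deep with its neck, hangs in the lamp; black cap 22 x 44 x 41 mm sits on the gate. Home: origin 66 mm above the desk; it must rise 68 mm to leave the slot.
- cassette_grip (a point): Centre of the cap, mid-way between and half-way up the two catches: 93 mm above the cassette's origin, 25 mm above the gate's top when home. The ribbed aluminium catch faces look out at y = +30 and -30 mm (48 mm apart when squeezed), 17 mm wide (x), 22 mm high, free at the sides. It can be lifted by the squeezed catches; while one is out, its nose hooks under the gate.
- catch_left (a joint): Travel of the catch on the +y side of the cassette: 0 = out, latched; 0.006 m = fully pressed in, its end stop, nose clear. It springs back: 3 N to start, 8 N fully pressed.
- catch_right (a joint): Travel of the catch on the -y side of the cassette: 0 = out, latched; 0.006 m = fully pressed in. It springs back as the other.
- supply: The lamp's supply: a fixed grey box 130 mm (x) x 84 mm (y) x 46 mm high; origin under its centre, z up. The rocker's middle lies 20 mm to -x of the centre (the half nearer the robot); a small dimmer knob, 12 mm high, near the +x end.
- rocker (a joint): Dark rocker switch on the supply's top, 40 mm along x, 26 mm wide, V-shaped: one half level, the other raised. 0 = on (the -x half raised, its end about 17 mm above the box); 0.4 rad = off (that half pressed down to its stop, level, its top 9 mm above the box, above the frame round it). Takes about 3 N at its end and stays where it is left.
- rocker_press (a point): Point on top of the rocker's -x half, 15 mm out from its middle, to be pressed straight down to switch off; moves with the rocker: about 61 mm above the desk when on, 55 mm when off. x along the rocker, as the supply's.
- flask: Bystander: conical glass flask, 70 mm across the foot, 108 mm tall; origin at the centre of its underside.
- dropper_a: Bystander: amber dropper bottle, 34 mm across, 108 mm tall, standing nearer the robot than the other one; origin at the centre of its underside.
- dropper_b: Bystander: amber dropper bottle like the other, standing farther from the robot; origin at the centre of its underside.
- beaker: Bystander: glass beaker, 66 mm across, 85 mm tall; origin at the centre of its underside.
- macro_lens: Bystander: black camera lens standing on end, 72 mm across, 91 mm tall; origin at the centre of its underside.
- remote: Bystander: grey remote control lying flat, 145 x 44 x 20 mm; origin at the centre of its underside.
- air_blower: Bystander: black rubber air blower with an upright nozzle, 54 mm across, 100 mm tall; origin at the centre of its underside.
- filter_tin: Bystander: round aluminium filter tin, 58 mm across, 21 mm tall; origin at the centre of its underside.
There are look-alikes about, which are no part of the job. What is shaped like the cassette but orange is not meant.

How it is judged:
By the outcome, as a careful person would: the job done as asked, in the order asked, and still so for the second after the job is handed in, while the arm keeps its last pose, push and grip.
It also fails if it takes over 48 s, if anything falls off the work surface, if the arm or the gripper's body presses on something with over 40 N, if the wrist force passes 120 N, or if a joint passes its speed limit or range.

## Working session

There is one attempt and no reset: what is moved stays moved. The work goes in short steps, Python scripts to look and compute and a tool call to move; the robot and the scene stay as the last step left them, time stands still between calls to the robot, and variables do not carry over. Pictures are saved under pics/ and viewed, and the job is handed in when it is done.

Besides the shell and the picture viewer there is one more tool, called after "Call:" as name([rows], argument=value, ...), one row to a line, values as JSON. play_rows: Moves the arm, as the interface text tells. Its arguments: {"type":"object","properties":{"targets":{"type":"array"}},"required":["targets"]}

```bash
mkdir -p pics
python3 - <<'E'
from cell import *
import cv2
s=read_state(); print({k:(v if not hasattr(v,'round') else v) for k,v in s.items()})
for n in ['scene','top']:
    p,d=get_image(n); cv2.imwrite(f'pics/{n}0.png',p)
    import numpy as np; np.save(f'pics/{n}0.npy',d)
    print(n,calibration(n))
E
```

```text
{'clock': 0.0, 'qpos': array([ 1.11321743,  0.62935619,  0.03844512,  1.51837498, -0.02699316,
        0.99631012, -0.0200252 ]), 'qd': array([ 4.73360495e-04, -6.68021523e-04,  6.29772748e-04,  1.58712421e-04,
       -6.07066206e-05,  5.74296079e-04, -2.76393870e-04]), 'tau': array([-1.63401983e-04, -5.63410950e+01,  1.22657441e+00, -1.93445170e+01,
        1.11585186e-02,  1.03980102e-02,  1.89529646e-05]), 'eef_pos': array([ 247.97214589, -600.15458984,  230.38040892]), 'tool_rot': array([ 3.14155872e+00,  1.93020327e-03, -1.17904166e+00]), 'force': array([-0.69659641,  0.4264504 ,  0.93029308]), 'torque': array([ 0.04252997, -0.01172569,  0.02043391]), 'width': 85.2505085157047}
scene {'K': array([[438.71193189,   0.        , 309.92316091],
       [  0.        , 438.71193189, 237.9344446 ],
       [  0.        ,   0.        ,   1.        ]]), 'R': array([[ 0.12492546,  0.99198261, -0.01908199],
       [ 0.55988935, -0.08636143, -0.82405438],
       [-0.81909557,  0.09226157, -0.56618924]]), 't': array([ -84.26578997, -220.21847289, 1553.4672911 ])}
top {'K': array([[571.12686422,   0.        , 317.04317031],
       [  0.        , 571.12686422, 234.4025074 ],
       [  0.        ,   0.        ,   1.        ]]), 'R': array([[ 0.01550812, -0.99985108, -0.00757076],
       [-0.99017146, -0.01430455, -0.13912535],
       [ 0.13899633,  0.00965393, -0.99024584]]), 't': array([ -10.64856608,  597.60355737, 1400.0834281 ])}
```

View pics/scene0.png

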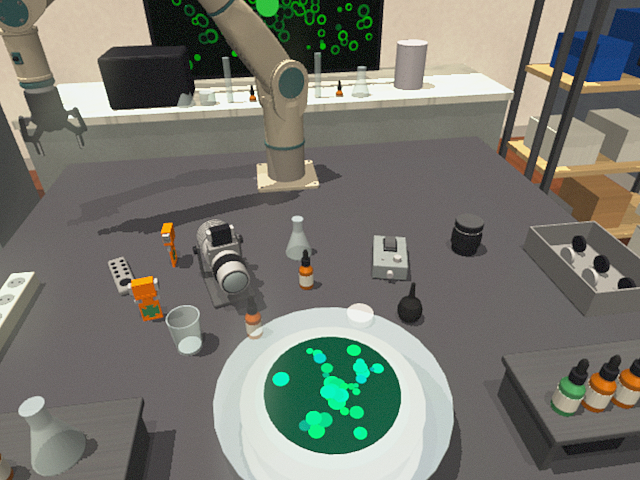

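View pics/top0.png

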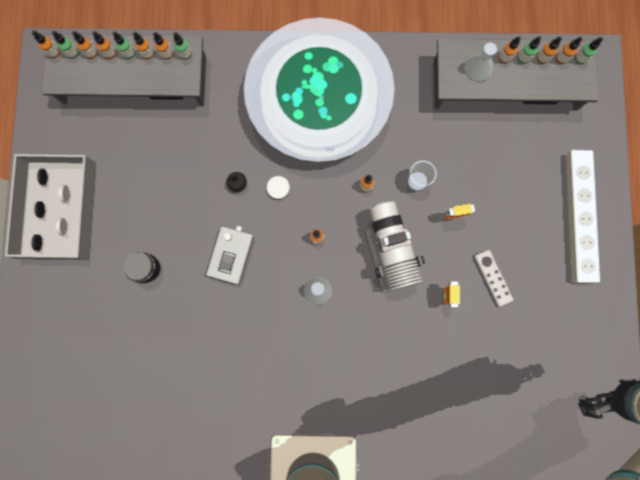

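The black-capped cassette sits in the lamp at top (397,239). The look-alikes are the orange cassettes at top (453,295) and (461,211), which are not meant. The supply is at top (230,255), with its rocker at about (227,263). I'll check these in close crops.

Run:
```python
import cv2,numpy as np
p=cv2.imread('pics/top0.png')
a=cv2.resize(p[190:300,350:440],None,fx=5,fy=5,interpolation=cv2.INTER_CUBIC)
b=cv2.resize(p[220:300,200:262],None,fx=6,fy=6,interpolation=cv2.INTER_CUBIC)
h=max(a.shape[0],b.shape[0]);c=np.zeros((h,800,3),np.uint8)
print(a.shape,b.shape)
c=np.zeros((h,a.shape[1]+350,3),np.uint8);c[:a.shape[0],:a.shape[1]]=a;c[:b.shape[0],450:]=b[:, :350]
cv2.imwrite('pics/crop1.png',c)
p=cv2.imread('pics/scene0.png')
a=cv2.resize(p[210:310,180:260],None,fx=5,fy=5,interpolation=cv2.INTER_CUBIC)
b=cv2.resize(p[225:290,360:420],None,fx=6,fy=6,interpolation=cv2.INTER_CUBIC)
c=np.zeros((500,760,3),np.uint8);c[:,:400]=a;c[:390,400:]=b
cv2.imwrite('pics/crop2.png',c)
```

```text
(550, 450, 3) (480, 372, 3)
```

View pics/crop1.png

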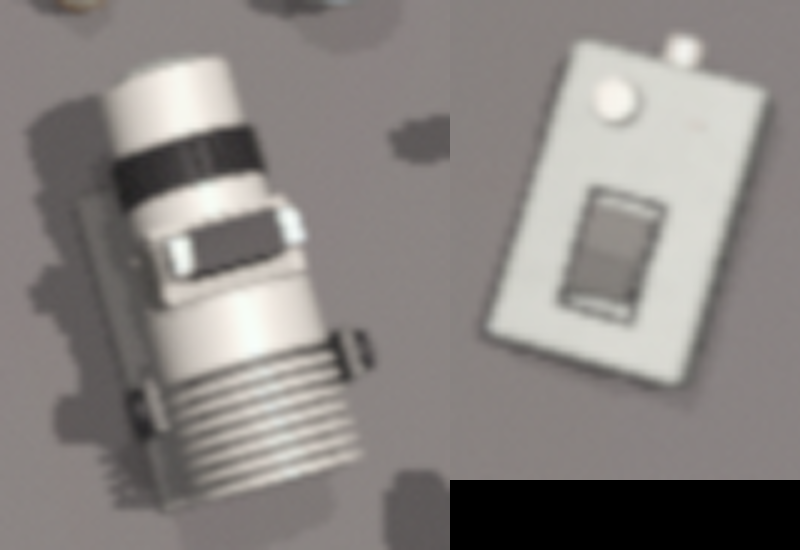

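View pics/crop2.png

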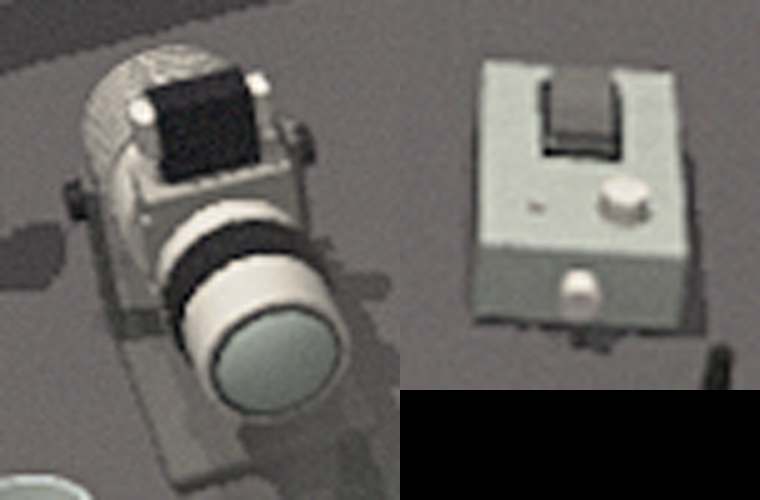

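The crop confirms it: a black cap with two bright catches on the grey gate, at crop px (236,243). In the supply crop, the rocker is at (612,255) and the knob at the far end. Next I'll compute positions.

```bash
cat > h.py <<'E'
import numpy as np,cv2
from cell import *
def ray(n,uv,z,C=None):
    C=C or calibration(n);K,R,t=C['K'],C['R'],C['t']
    c=-R.T@t; d=R.T@np.linalg.inv(K)@np.array([uv[0],uv[1],1.]); s=(z-c[2])/d[2]; return c+s*d
def proj(n,X,C=None):
    C=C or calibration(n);v=C['K']@(C['R']@np.asarray(X,float)+C['t']);return v[:2]/v[2]
E
python3 - <<'E'
from h import *
np.set_printoptions(precision=1,suppress=True)
f=lambda u,v,s,ox,oy:((u+.5)/s-.5+ox,(v+.5)/s-.5+oy)
print('catches')
A=ray('top',f(180,256,5,350,190),170);B=ray('top',f(290,225,5,350,190),170)
print(A,B,(A+B)/2,np.linalg.norm(A-B),np.degrees(np.arctan2(*(A-B)[1::-1])))
print('cap',ray('top',f(236,243,5,350,190),175))
capsc=[f(u,v,5,180,210) for u,v in [(145,105),(243,68)]]
print('scene cap back corners',[ray('scene',q,175) for q in capsc])
print('gate corners?')
c=[ray('top',f(u-450,v,6,200,220),46) for u,v in [(578,40),(768,92),(685,385),(485,332)]]
for q in c: print(q)
m=sum(c)/4; print('supply',m,[np.linalg.norm(c[i]-c[i-1]) for i in range(4)])
ax=(c[0]+c[1]-c[2]-c[3]);ax/=np.linalg.norm(ax);print('yaw',np.degrees(np.arctan2(ax[1],ax[0])))
r=m-20*ax;print('rocker mid',r,'press',m-35*ax)
for u,v in [(597,190),(663,207),(633,322),(560,303)]: print('frame',ray('top',f(u-450,v,6,200,220),49))
# scene supply top corners
c=[ray('scene',f(u-400,v,6,360,225),46) for u,v in [(483,62),(674,70),(688,255),(475,243)]]
for q in c: print(q)
print('supply scene',sum(c)/4)
E
```

```text
catches
[ 567.2 -160.3  170. ] [ 582.2 -210.7  170. ] [ 574.7 -185.5  170. ] 52.65831507809186 106.64080795395337
cap [ 572.9 -185.3  175. ]
scene cap back corners [array([ 590.5, -207.6,  175. ]), array([ 566.8, -166.1,  175. ])]
gate corners?
[614.4 241.3  46. ]
[593.4 160.6  46. ]
[470.2 191.2  46. ]
[491.  275.3  46. ]
supply [542.3 217.1  46. ] [np.float64(127.98568800854018), np.float64(83.39059440867099), np.float64(126.94844186135944), np.float64(86.55328232235543)]
yaw -14.674225436722363
rocker mid [522.9 222.2  46. ] press [508.4 226.   46. ]
frame [550.7 230.4  49. ]
frame [544.  202.5  49. ]
frame [495.8 213.3  49. ]
frame [503.3 244.   49. ]
[476.8 194.3  46. ]
[495.5 274.6  46. ]
[621.7 241.   46. ]
[601.7 159.9  46. ]
supply scene [548.9 217.5  46. ]
```

```bash
cat >> h.py <<'E'
from scipy.spatial.transform import Rotation as Ro
def plan(x,y,z,yaw,n,start=None):
    """rows from current (tool down) to target; yaw in deg"""
    s=read_state(); p=np.array(s['eef_pos']);r=Ro.from_euler('xyz',s['tool_rot'])
    rt=Ro.from_euler('xyz',[np.pi,0,np.radians(yaw)])
    rv=(r.inv()*rt).as_rotvec()/n; st=(np.array([x,y,z])-p)/n
    for i in range(n):
        print((r.inv().apply(st)).round(1).tolist(),np.degrees(rv).round(1).tolist())
        r=r*Ro.from_rotvec(rv)
    print('now',p.round(1),np.degrees(s['tool_rot']).round(1))
E
python3 - <<'E'
from h import *
plan(508,226,250,-104.7,15)
E
```

```text
[-44.3, -37.1, -1.2] [0.0, 0.0, 2.5]
[-45.9, -35.1, -1.2] [0.0, 0.0, 2.5]
[-47.3, -33.1, -1.2] [0.0, 0.0, 2.5]
[-48.7, -31.0, -1.2] [0.0, 0.0, 2.5]
[-50.0, -28.9, -1.2] [0.0, 0.0, 2.5]
[-51.2, -26.7, -1.2] [0.0, 0.0, 2.5]
[-52.3, -24.5, -1.3] [0.0, 0.0, 2.5]
[-53.3, -22.2, -1.3] [0.0, 0.0, 2.5]
[-54.2, -19.8, -1.3] [0.0, 0.0, 2.5]
[-55.0, -17.5, -1.3] [0.0, 0.0, 2.5]
[-55.7, -15.1, -1.3] [0.0, 0.0, 2.5]
[-56.3, -12.7, -1.3] [0.0, 0.0, 2.5]
[-56.8, -10.2, -1.3] [0.0, 0.0, 2.5]
[-57.2, -7.8, -1.3] [0.0, 0.0, 2.5]
[-57.5, -5.3, -1.3] [0.0, 0.0, 2.5]
now [ 248.  -600.2  230.5] [-1.80e+02  1.00e-01 -6.76e+01]
```

Call:
play_rows([
  {"slide": [-44,-37,-5],"turn": [0,0,2.5],"hand": 0},
  {"slide": [-46,-35,-5],"turn": [0,0,2.5],"hand": 0},
  {"slide": [-47,-33,-5],"turn": [0,0,2.5],"hand": 0},
  {"slide": [-49,-31,-5],"turn": [0,0,2.5],"hand": 0},
  {"slide": [-50,-29,0],"turn": [0,0,2.5],"hand": 0},
])

```text
clock: 0.72
eef_pos: [335.6, -323.8, 251.5]
tool_rot: [-3.141, -0.0, -1.399]
force: [1.1, -0.0, 0.2]
width: -0.3
```

Call:
play_rows([
  {"slide": [-51,-27,0],"turn": [0,0,2.5],"hand": 0},
  {"slide": [-52,-25,0],"turn": [0,0,2.5],"hand": 0},
  {"slide": [-53,-22,0],"turn": [0,0,2.5],"hand": 0},
  {"slide": [-54,-20,0],"turn": [0,0,2.5],"hand": 0},
  {"slide": [-55,-18,0],"turn": [0,0,2.5],"hand": 0},
])

```text
clock: 1.35
eef_pos: [424.2, -49.7, 251.3]
tool_rot: [-3.141, -0.0, -1.617]
force: [0.6, -0.7, -0.3]
width: -0.3
```

Call:
play_rows([
  {"slide": [-56,-15,0],"turn": [0,0,2.5],"hand": 0},
  {"slide": [-56,-13,0],"turn": [0,0,2.5],"hand": 0},
  {"slide": [-57,-10,0],"turn": [0,0,2.5],"hand": 0},
  {"slide": [-57,-8,0],"turn": [0,0,2.5],"hand": 0},
  {"slide": [-57,-5,0],"turn": [0,0,2.5],"hand": 0},
])

```text
clock: 1.98
eef_pos: [512.1, 224.6, 251.1]
tool_rot: [3.141, -0.001, -1.835]
force: [-0.2, 0.1, 0.0]
width: -0.4
```

Call:
play_rows([
  {"slide": [0,0,0],"turn": [0,0,0],"hand": 0},
])

```text
clock: 2.1
eef_pos: [511.6, 228.8, 250.6]
tool_rot: [3.141, 0.003, -1.826]
force: [0.4, -1.0, -0.5]
width: 0.1
```

Run:
```python
from h import *
plan(508,226,250,-104.7,1)
print(read_state()['force'],read_state()['width'],calibration('wrist'))
p,d=get_image('wrist');cv2.imwrite('pics/w1.png',p)
```

```text
[3.6, 2.7, 0.6] [0.1, 0.2, 0.1]
now [511.6 228.8 250.6] [ 179.9    0.2 -104.6]
[ 0.35367035 -1.03949012 -0.48451893] 0.1391295598051366 {'K': array([[410.86387289,   0.        , 313.67874345],
       [  0.        , 410.86387289, 241.8359283 ],
       [  0.        ,   0.        ,   1.        ]]), 'R': array([[-0.25183295, -0.96776693, -0.00270877],
       [-0.92988878,  0.24119893,  0.27772278],
       [-0.26811757,  0.0724586 , -0.96065744]]), 't': array([350.19540429, 379.01453712, 518.42169666])}
```

View pics/w1.png

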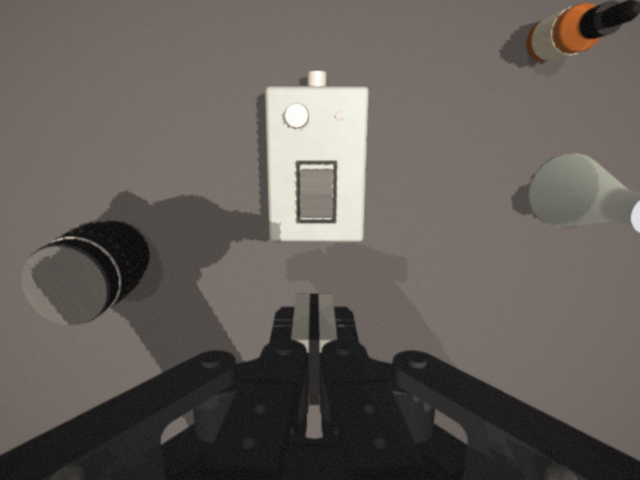

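The wrist view shows the supply box top with corners at (265,88), (369,88), (363,241) and (270,241). The rocker frame runs from (297,162) to (337,222), and the knob is at (296,115).

Run:
```python
from h import *
np.set_printoptions(precision=1,suppress=True)
C=calibration('wrist')
c=[ray('wrist',q,46) for q in [(265,88),(369,88),(363,241),(270,241)]]
m=sum(c)/4;print('supply',m,[np.linalg.norm(c[i]-c[i-1]) for i in range(4)])
ax=(c[0]+c[1]-c[2]-c[3]);ax/=np.linalg.norm(ax);print('yaw',np.degrees(np.arctan2(ax[1],ax[0])))
fr=[ray('wrist',q,49) for q in [(297,162),(337,162),(336,222),(298,222)]];print('frame',fr,sum(fr)/4)
mm=sum(fr)/4
print('press15',m-35*ax,mm-15*ax)
for T in (m-35*ax,m-37*ax,mm-16*ax): plan(T[0],T[1],80,-104.7,1)
```

```text
supply [543.3 213.2  46. ] [np.float64(126.49379441386164), np.float64(82.64619058987766), np.float64(126.50382240597384), np.float64(81.8634178866063)]
yaw -14.844435549475465
frame [array([552.9, 227.6,  49. ]), array([544.5, 195.6,  49. ]), array([495.2, 208.6,  49. ]), array([503.6, 240.3,  49. ])] [524. 218.  49.]
press15 [509.5 222.1  46. ] [509.5 221.8  49. ]
[3.3, 0.8, 170.5] [0.1, -0.0, -0.1]
now [511.3 225.1 250.5] [ 179.9   -0.  -104.8]
[3.3, 2.8, 170.5] [0.1, -0.0, -0.1]
now [511.3 225.1 250.5] [ 179.9   -0.  -104.8]
[3.6, 1.7, 170.5] [0.1, -0.0, -0.1]
now [511.3 225.1 250.5] [ 179.9   -0.  -104.8]
```

Call:
play_rows([
  {"slide": [2,2,60],"turn": [0,0,0],"hand": 0},
  {"slide": [0,0,60],"turn": [0,0,0],"hand": 0},
  {"slide": [0,0,40],"turn": [0,0,0],"hand": 0},
  {"slide": [0,0,10],"turn": [0,0,0],"hand": 0},
  {"slide": [0,0,0],"turn": [0,0,0],"hand": 0},
])

```text
clock: 2.78
eef_pos: [509.7, 220.6, 81.7]
tool_rot: [-3.141, -0.0, -1.835]
force: [-0.0, 0.4, -0.4]
width: 0.1
```

Run:
```python
from h import *
plan(508.5,222.5,53,-104.7,1)
p,d=get_image('wrist');cv2.imwrite('pics/w2.png',p)
p,d=get_image('scene');cv2.imwrite('pics/s2.png',cv2.resize(p[190:300,340:440],None,fx=5,fy=5))
```

```text
[-1.5, 1.7, 28.7] [-0.0, -0.0, -0.4]
now [509.7 220.6  81.7] [-180.    -0.  -105.1]
```

View pics/w2.png

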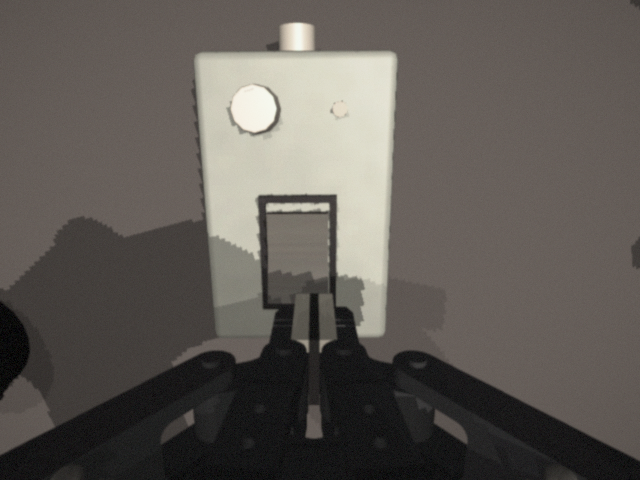

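View pics/s2.png

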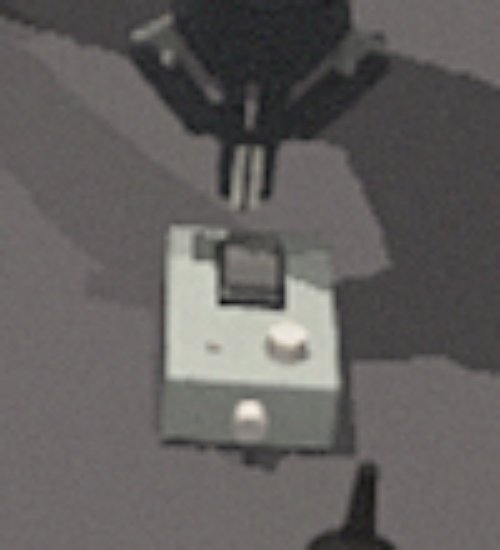

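Run:
```python
from h import *
np.set_printoptions(precision=1,suppress=True)
c=[ray('wrist',q,46) for q in [(196,54),(396,54),(386,336),(216,336)]]
m=sum(c)/4;print('supply',m,[np.linalg.norm(c[i]-c[i-1]) for i in range(4)])
ax=(c[0]+c[1]-c[2]-c[3]);ax/=np.linalg.norm(ax);print('yaw',np.degrees(np.arctan2(ax[1],ax[0])))
fr=[ray('wrist',q,49) for q in [(260,196),(337,196),(335,308),(264,308)]];print('frame',sum(fr)/4)
T=m-36*ax;print(T)
plan(T[0],T[1],53,-104.7,1)
print(proj('wrist',read_state()['eef_pos']))
```

```text
supply [545.2 218.5  46. ] [np.float64(126.81396868001158), np.float64(80.79830256834688), np.float64(126.72576771455401), np.float64(83.07611043942494)]
yaw -14.63175447262836
frame [525.4 223.8  49. ]
[510.4 227.6  46. ]
[-5.6, 1.9, 30.0] [-0.1, 0.1, -0.4]
now [510.7 221.6  83. ] [-179.9    0.1 -105.1]
[311.6 315.2]
```

Call:
play_rows([
  {"slide": [-5.5,1.5,0],"turn": [0,0,0],"hand": 0},
  {"slide": [0,0,12],"turn": [0,0,0],"hand": 0},
  {"slide": [0,0,5],"turn": [0,0,0],"hand": 0},
  {"slide": [0,0,4],"turn": [0,0,0],"hand": 0},
])

```text
clock: 3.38
eef_pos: [507.6, 227.5, 59.9]
tool_rot: [3.138, -0.001, -1.833]
force: [-6.7, 1.8, 7.0]
width: -0.5
```

Call:
play_rows([
  {"slide": [0,0,3],"turn": [0,0,0],"hand": 0},
  {"slide": [0,0,2],"turn": [0,0,0],"hand": 0},
  {"slide": [0,0,0],"turn": [0,0,0],"hand": 0},
])

```text
clock: 3.75
eef_pos: [509.8, 227.1, 55.1]
tool_rot: [-3.141, 0.0, -1.834]
force: [-0.0, 0.6, 0.6]
width: -0.2
```

Call:
play_rows([
  {"slide": [0,0,1.5],"turn": [0,0,0],"hand": 0},
  {"slide": [0,0,1],"turn": [0,0,0],"hand": 0},
])

```text
clock: 4.0
eef_pos: [510.3, 227.1, 54.4]
tool_rot: [-3.14, 0.001, -1.834]
force: [-5.0, -0.9, 21.1]
width: -0.1
```

At the stop with 21 N. I'll raise the arm and look.

Call:
play_rows([
  {"slide": [0,0,-10],"turn": [0,0,0],"hand": 0},
  {"slide": [0,0,-60],"turn": [0,0,0],"hand": 0},
  {"slide": [0,0,-60],"turn": [0,0,0],"hand": 85},
  {"slide": [0,0,-60],"turn": [0,0,0],"hand": 85},
  {"slide": [0,0,0],"turn": [0,0,0],"hand": 85},
])

```text
clock: 4.62
eef_pos: [513.1, 228.3, 248.1]
tool_rot: [-3.132, 0.008, -1.834]
force: [0.6, 1.1, -0.5]
width: 54.4
```

Run:
```python
from h import *
p,d=get_image('wrist');a=cv2.resize(p[60:270,230:400],None,fx=2.4,fy=2.4)
p,d=get_image('scene');b=cv2.resize(p[225:290,360:420],None,fx=6,fy=6)
c=np.zeros((504,768,3),np.uint8);c[:504,:408]=a;c[:390,408:]=b
cv2.imwrite('pics/c3.png',c)
plan(530,-170,250,-73.4,1)
```

```text
[378.1, -122.8, -6.8] [-0.1, 0.0, -31.7]
now [509.9 227.  243.4] [-1.799e+02  1.000e-01 -1.051e+02]
```

View pics/c3.png

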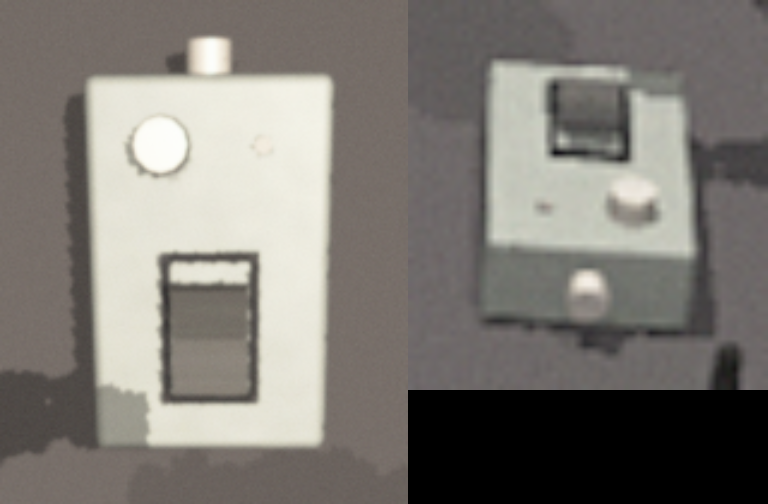

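The rocker is now off: in both views the +x half is raised and the -x half level. Next is the cassette.

Run:
```python
from h import *
plan(510,-204,262,-73.4,8)
```

```text
[52.0, -14.0, -2.4] [-0.0, 0.0, -4.0]
[52.9, -10.4, -2.4] [-0.0, 0.0, -4.0]
[53.5, -6.7, -2.4] [-0.0, 0.0, -4.0]
[53.8, -3.0, -2.3] [-0.0, 0.0, -4.0]
[53.9, 0.7, -2.3] [-0.0, 0.0, -4.0]
[53.7, 4.4, -2.3] [-0.0, 0.0, -4.0]
[53.3, 8.1, -2.3] [-0.0, 0.0, -4.0]
[52.6, 11.8, -2.3] [-0.0, 0.0, -4.0]
now [509.9 227.  243.4] [-1.799e+02  1.000e-01 -1.051e+02]
```

Call:
play_rows([
  {"slide": [52,-14,-10],"turn": [0,0,-4],"hand": 85},
  {"slide": [53,-10.5,-9],"turn": [0,0,-4],"hand": 85},
  {"slide": [53.5,-6.5,0],"turn": [0,0,-4],"hand": 85},
  {"slide": [54,-3,0],"turn": [0,0,-4],"hand": 85},
  {"slide": [54,0.5,0],"turn": [0,0,-4],"hand": 85},
])

```text
clock: 5.35
eef_pos: [508.9, -44.5, 260.0]
tool_rot: [3.139, 0.0, -1.482]
force: [0.6, -0.2, 0.6]
width: 85.0
```

Call:
play_rows([
  {"slide": [53.5,4.5,0],"turn": [0,0,-4],"hand": 85},
  {"slide": [53.5,8,0],"turn": [0,0,-4],"hand": 85},
  {"slide": [52.5,12,0],"turn": [0,0,-4],"hand": 85},
  {"slide": [0,0,0],"turn": [0,0,0],"hand": 85},
  {"slide": [0,0,0],"turn": [0,0,0],"hand": 85},
])

```text
clock: 5.98
eef_pos: [509.8, -203.6, 260.2]
tool_rot: [3.139, 0.003, -1.276]
force: [0.4, 0.0, -0.1]
width: 84.8
```

Run:
```python
from h import *
np.set_printoptions(precision=5,suppress=True)
plan(510,-204,262,-73.4,1)
s=calibration('wrist');print(repr(s))
p,d=get_image('wrist');cv2.imwrite('pics/w4.png',p);np.save('pics/w4d.npy',d)
plan(510,-204,262,-73.4,1)
```

```text
[0.4, -0.1, -1.8] [0.1, 0.1, 0.3]
now [ 509.8 -203.6  260.2] [179.9   0.1 -73.1]
{'K': array([[410.86387,   0.     , 313.67874],
       [  0.     , 410.86387, 241.83593],
       [  0.     ,   0.     ,   1.     ]]), 'R': array([[ 0.29129, -0.95663, -0.00228],
       [-0.91848, -0.28034,  0.27895],
       [-0.26749, -0.07916, -0.9603 ]]), 't': array([-343.41518,  366.21535,  527.10089])}
[1.1, 0.5, -1.4] [0.1, 0.1, 0.4]
now [ 510.2 -202.8  260.6] [179.9   0.1 -73. ]
```

View pics/w4.png

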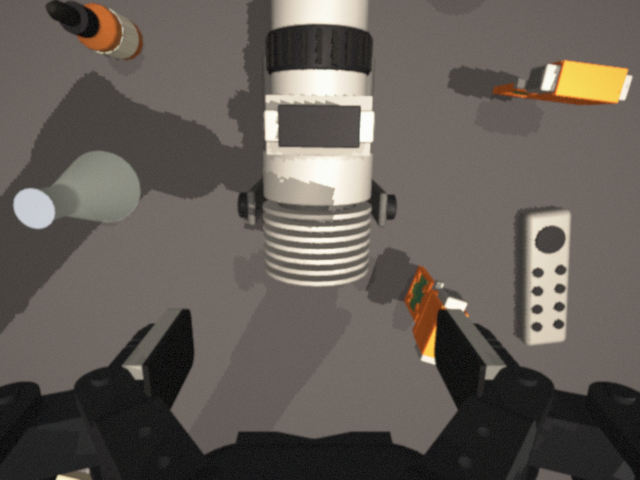

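The wrist view shows the cap top with corners (278,105), (359,105), (360,147) and (279,147), and the catches' outer edges at x=265 and x=374, y≈126. The orange look-alikes are off to the right.

Run:
```python
from h import *
np.set_printoptions(precision=1,suppress=True)
c=[ray('wrist',q,175) for q in [(278,105),(359,105),(360,147),(279,147)]]
m=sum(c)/4;print('cap',m,[np.linalg.norm(c[i]-c[i-1]) for i in range(4)])
a=(c[0]+c[3]-c[1]-c[2])
k=[ray('wrist',q,170) for q in [(264,126),(375,126)]];print(k,sum(k)/2,np.linalg.norm(k[0]-k[1]))
print('y axis',np.degrees(np.arctan2(a[1],a[0])),np.degrees(np.arctan2(*(k[0]-k[1])[1::-1])))
d=np.load('pics/w4d.npy');C=calibration('wrist')
for u,v in [(300,120),(320,126),(340,140),(268,126),(370,126)]:
    x=np.linalg.inv(C['K'])@[u,v,1]*d[v,u];print(u,v,C['R'].T@(x-C['t']))
```

```text
cap [ 576.6 -186.   175. ] [np.float64(21.661614961819506), np.float64(42.799815792475), np.float64(21.686762017267178), np.float64(43.98786716890856)]
[array([ 567.9, -157.2,  170. ]), array([ 585.7, -215.3,  170. ])] [ 576.8 -186.2  170. ] 60.75430216633293
y axis 107.04281234864476 107.04265917813608
300 120 [ 576.7 -175.3  175.5]
320 126 [ 576.9 -186.4  175. ]
340 140 [ 573.2 -198.8  176.7]
268 126 [ 568.6 -159.3  170.3]
370 126 [ 584.9 -212.6  170.2]
```

Run:
```python
from h import *
plan(576.7,-186.1,215,-73,2)
```

```text
[1.8, -34.3, 22.7] [0.0, 0.1, 0.0]
[1.8, -34.3, 22.8] [0.0, 0.1, 0.0]
now [ 510.2 -202.8  260.6] [ 1.799e+02  1.000e-01 -7.300e+01]
```

Call:
play_rows([
  {"slide": [2,-34,0],"turn": [0,0,0],"hand": 85},
  {"slide": [1.5,-34,20],"turn": [0,0,0],"hand": 85},
  {"slide": [0,0,25],"turn": [0,0,0],"hand": 85},
  {"slide": [0,0,0],"turn": [0,0,0],"hand": 85},
  {"slide": [0,0,0],"turn": [0,0,0],"hand": 85},
])

```text
clock: 6.65
eef_pos: [576.8, -187.1, 217.4]
tool_rot: [-3.141, -0.0, -1.274]
force: [-0.2, 0.2, 0.2]
width: 85.0
```

Run:
```python
from h import *
p,d=get_image('wrist');cv2.imwrite('pics/w5.png',p)
plan(576.7,-186.1,138,-73,1)
print(proj('wrist',[576.7,-186.1,175]))
p,d=get_image('scene');cv2.imwrite('pics/s5.png',cv2.resize(p[130:290,150:310],None,fx=3.5,fy=3.5))
```

```text
[-1.5, 0.0, 79.9] [-0.1, -0.0, -0.0]
now [ 577.  -187.5  217.9] [-179.9   -0.   -73. ]
[309.10020832 274.50966332]
```

View pics/w5.png

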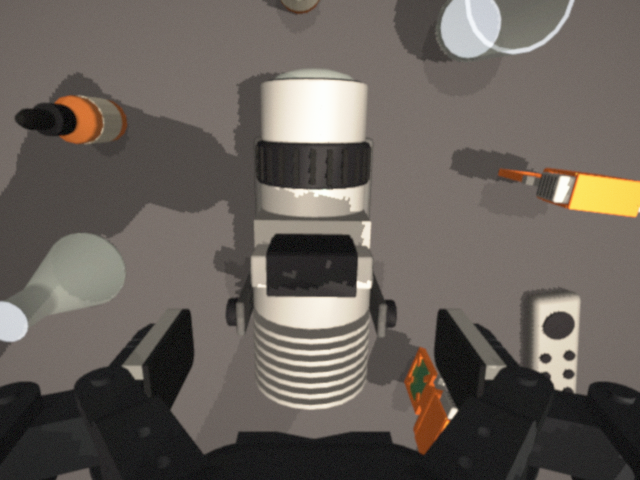

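View pics/s5.png

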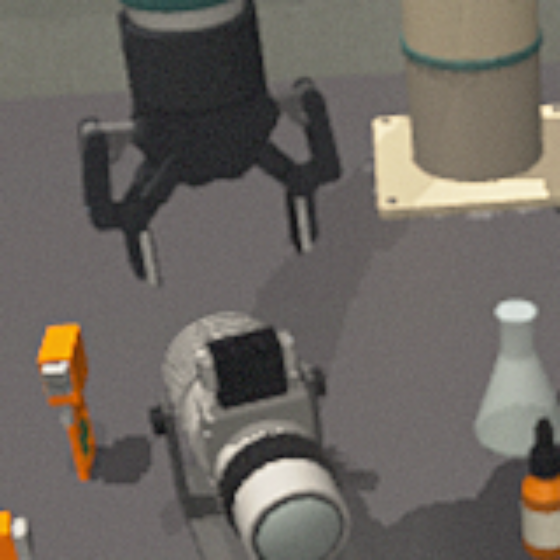

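Call:
play_rows([
  {"slide": [-0.8,0,35],"turn": [0,0,0],"hand": 85},
  {"slide": [0,0,28],"turn": [0,0,0],"hand": 85},
  {"slide": [0,0,13],"turn": [0,0,0],"hand": 85},
  {"slide": [0,0,2],"turn": [0,0,0],"hand": 85},
  {"slide": [0,0,0],"turn": [0,0,0],"hand": 85},
])

```text
clock: 7.38
eef_pos: [577.2, -187.3, 139.9]
tool_rot: [-3.14, -0.001, -1.275]
force: [0.2, 0.2, 0.1]
width: 84.7
```

Run:
```python
from h import *
p,d=get_image('wrist');cv2.imwrite('pics/w6.png',p)
plan(576.7,-186.1,138,-73,1);print(read_state()['force'])
p,d=get_image('scene');cv2.imwrite('pics/s6.png',cv2.resize(p[160:290,150:290],None,fx=4,fy=4))
```

```text
[-1.3, 0.2, 2.0] [-0.1, -0.1, -0.1]
now [ 577.2 -187.3  140. ] [-1.799e+02 -1.000e-01 -7.310e+01]
[-0.35875444 -0.09411851 -0.30779581]
```

View pics/w6.png

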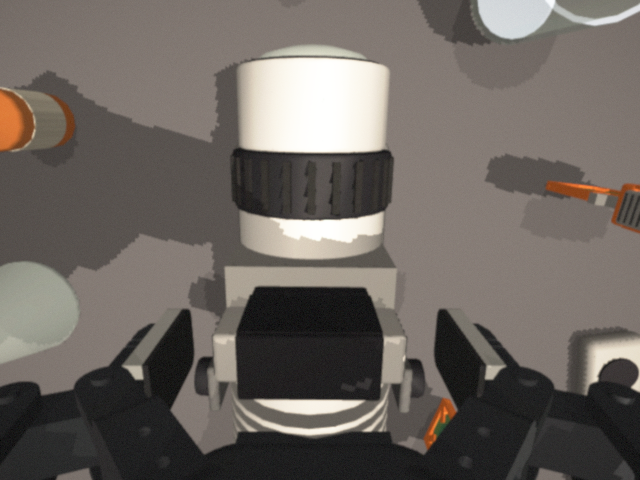

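View pics/s6.png

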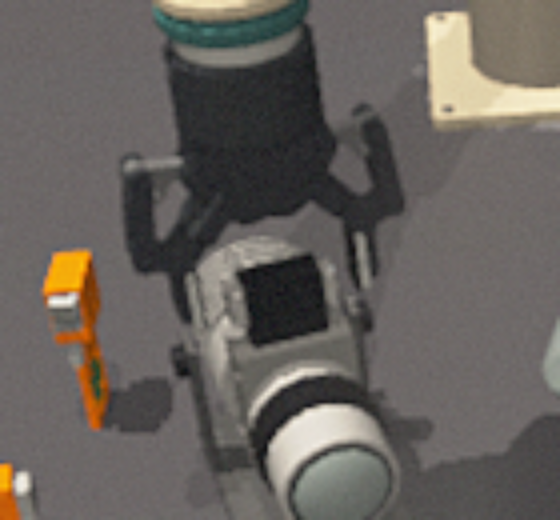

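The fingers straddle the cap with their midpoint at px 314, against the cap at about 310.5, so roughly 1 mm off. I'll trim that and squeeze.

Call:
play_rows([
  {"slide": [-0.9,0,0],"turn": [0,0,0],"hand": 66},
  {"slide": [0,0,0],"turn": [0,0,0],"hand": 62},
  {"slide": [0,0,0],"turn": [0,0,0],"hand": 62},
])

```text
clock: 7.85
eef_pos: [576.2, -186.1, 139.0]
tool_rot: [-3.141, -0.0, -1.275]
force: [0.6, 0.4, 0.7]
width: 61.9
```

Run:
```python
from h import *
p,d=get_image('wrist');cv2.imwrite('pics/w7.png',p)
plan(576.7,-186.1,138,-73,1);print(read_state()['force'],read_state()['width'])
```

```text
[0.1, -0.6, 0.9] [-0.0, -0.0, -0.1]
now [ 576.1 -186.2  138.9] [-180.    -0.   -73.1]
[-0.78666738 -0.73776764  0.47336098] 61.92620303651597
```

View pics/w7.png

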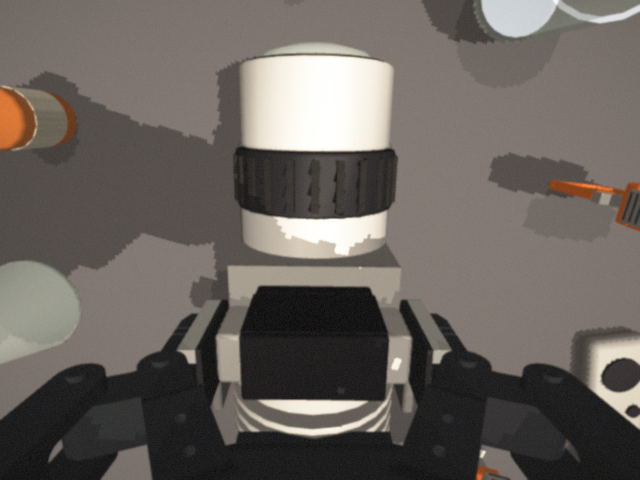

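The pads sit either side of both catches, evenly. I'll squeeze now.

Call:
play_rows([
  {"slide": [0,0,0],"turn": [0,0,0],"hand": 52},
  {"slide": [0,0,0],"turn": [0,0,0],"hand": 44},
  {"slide": [0,0,0],"turn": [0,0,0],"hand": 30},
  {"slide": [0,0,0],"turn": [0,0,0],"hand": 30},
  {"slide": [0,0,0],"turn": [0,0,0],"hand": 30},
])

```text
clock: 8.52
eef_pos: [576.6, -186.1, 140.8]
tool_rot: [-3.14, -0.001, -1.275]
force: [-1.6, 1.3, 12.5]
width: 43.5
```

Run:
```python
from h import *
p,d=get_image('wrist');cv2.imwrite('pics/w8.png',p)
s=read_state();print(s['force'],s['torque'],s['width'],s['eef_pos'])
```

```text
[-3.27131945  1.61615225 13.08784153] [ 0.34930083  0.64739295 -0.00101795] 43.493923940438584 [ 576.5756281  -186.04049409  140.73839152]
```

View pics/w8.png

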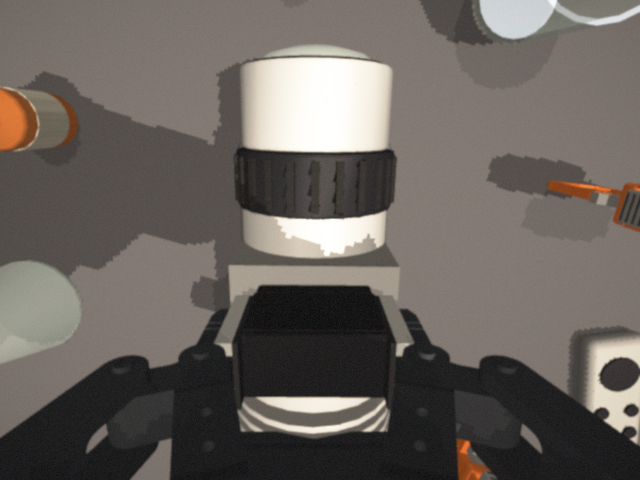

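Run:
```python
import cv2
p=cv2.imread('pics/w8.png');cv2.imwrite('pics/w8c.png',cv2.resize(p[260:440,190:440],None,fx=3,fy=3,interpolation=cv2.INTER_CUBIC))
```

```text
(no output)
```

View pics/w8c.png

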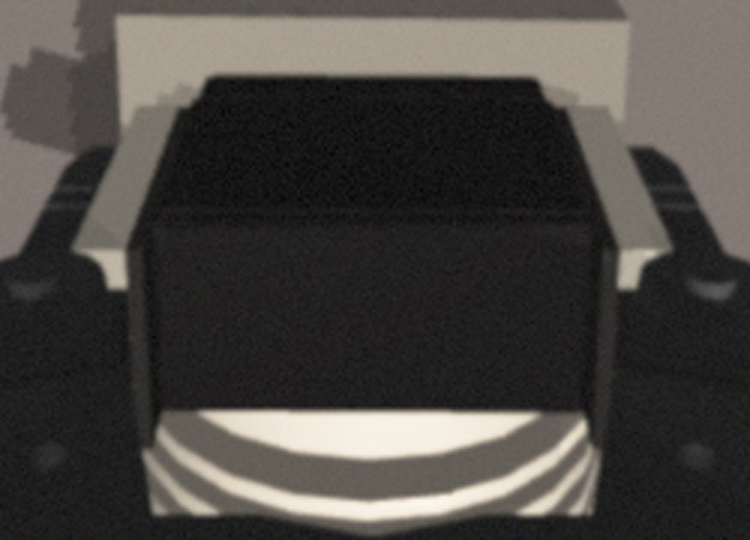

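The catches look pressed nearly flush, with the pads on them. I'll lift gently at first.

Call:
play_rows([
  {"slide": [0,0,-2],"turn": [0,0,0],"hand": 30},
  {"slide": [0,0,-3],"turn": [0,0,0],"hand": 30},
  {"slide": [0,0,-3],"turn": [0,0,0],"hand": 30},
])

```text
clock: 8.95
eef_pos: [575.9, -186.1, 146.6]
tool_rot: [3.141, 0.0, -1.275]
force: [-0.4, -0.9, -1.1]
width: 43.3
```

Run:
```python
from h import *
p,d=get_image('wrist');cv2.imwrite('pics/w9.png',cv2.resize(p[240:440,190:440],None,fx=3,fy=3,interpolation=cv2.INTER_CUBIC))
s=read_state();print(s['force'],s['torque'],s['width'],s['eef_pos'])
p,d=get_image('scene');cv2.imwrite('pics/s9.png',cv2.resize(p[190:290,170:260],None,fx=6,fy=6,interpolation=cv2.INTER_CUBIC))
```

```text
[-0.15572456 -1.39488747 -1.53618107] [ 0.00231057 -0.01297375  0.02002107] 43.421124535703726 [ 576.2053861  -186.2258702   147.05887729]
```

View pics/w9.png

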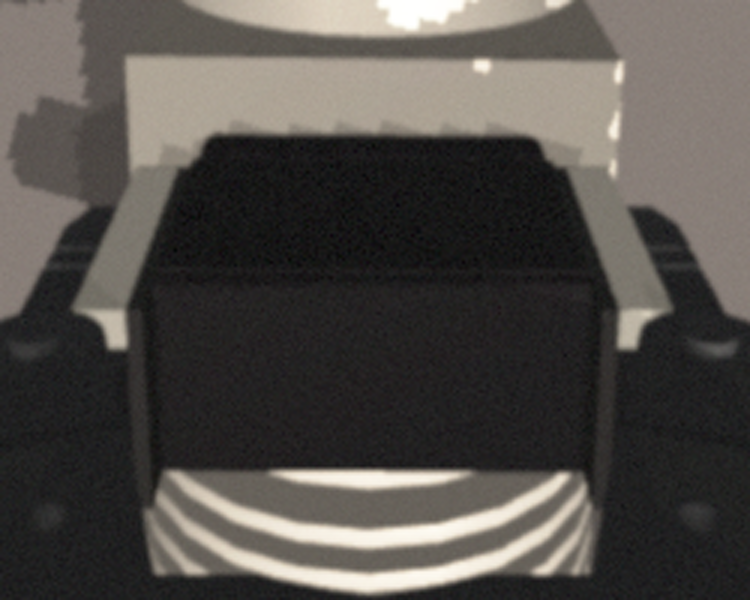

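View pics/s9.png

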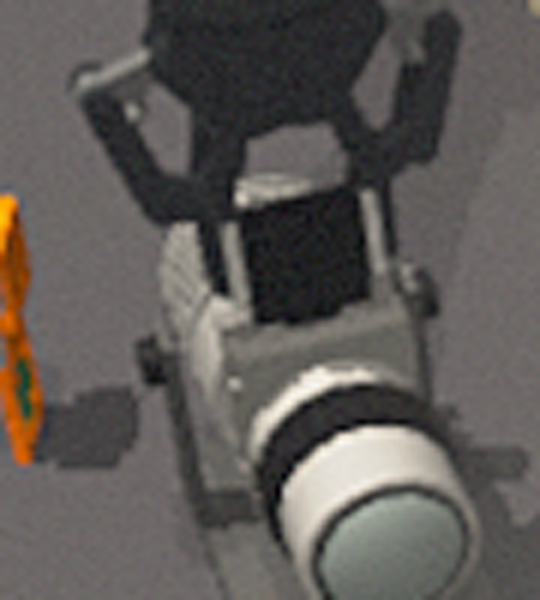

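The cassette keeps its place between the fingers while the gate drops away, with only about its own weight on the wrist, so the catches released. I'll keep drawing straight up.

Call:
play_rows([
  {"slide": [0,0,-8],"turn": [0,0,0],"hand": 30},
  {"slide": [0,0,-10],"turn": [0,0,0],"hand": 30},
  {"slide": [0,0,-12],"turn": [0,0,0],"hand": 30},
  {"slide": [0,0,-12],"turn": [0,0,0],"hand": 30},
  {"slide": [0,0,-12],"turn": [0,0,0],"hand": 30},
])

```text
clock: 9.68
eef_pos: [576.3, -186.2, 202.0]
tool_rot: [-3.141, -0.0, -1.275]
force: [-0.5, 0.5, -0.9]
width: 43.2
```

Call:
play_rows([
  {"slide": [0,0,-12],"turn": [0,0,0],"hand": 30},
  {"slide": [0,0,-12],"turn": [0,0,0],"hand": 30},
  {"slide": [0,0,-12],"turn": [0,0,0],"hand": 30},
  {"slide": [0,0,-10],"turn": [0,0,0],"hand": 30},
  {"slide": [0,0,-6],"turn": [0,0,0],"hand": 30},
])

```text
clock: 10.3
eef_pos: [576.3, -186.2, 253.6]
tool_rot: [-3.141, -0.0, -1.275]
force: [0.3, 0.3, -1.8]
width: 43.0
```

Call:
play_rows([
  {"slide": [0,0,0],"turn": [0,0,0],"hand": 30},
  {"slide": [0,0,0],"turn": [0,0,0],"hand": 30},
  {"slide": [0,0,0],"turn": [0,0,0],"hand": 30},
  {"slide": [0,0,0],"turn": [0,0,0],"hand": 30},
])

```text
clock: 10.8
eef_pos: [576.0, -186.1, 252.5]
tool_rot: [3.141, 0.0, -1.275]
force: [0.4, -0.2, -1.1]
width: 43.8
```

Run:
```python
from h import *
p,d=get_image('wrist');cv2.imwrite('pics/w10.png',p)
s=read_state();print(s['force'],s['torque'],s['width'],s['eef_pos'],s['tool_rot'],abs(s['qd']).max())
p,d=get_image('scene');cv2.imwrite('pics/s10.png',p);cv2.imwrite('pics/s10c.png',cv2.resize(p[130:290,150:290],None,fx=3.7,fy=3.7,interpolation=cv2.INTER_CUBIC))
p,d=get_image('top');cv2.imwrite('pics/t10.png',p)
```

```text
[-0.19084271 -0.37792082 -1.82696787] [-0.03133554 -0.01379712 -0.05164488] 43.69129281442809 [ 576.02533351 -186.1325654   252.58218219] [ 3.14126740e+00  2.62934481e-04 -1.27498760e+00] 0.0025089463967042803
```

View pics/s10c.png

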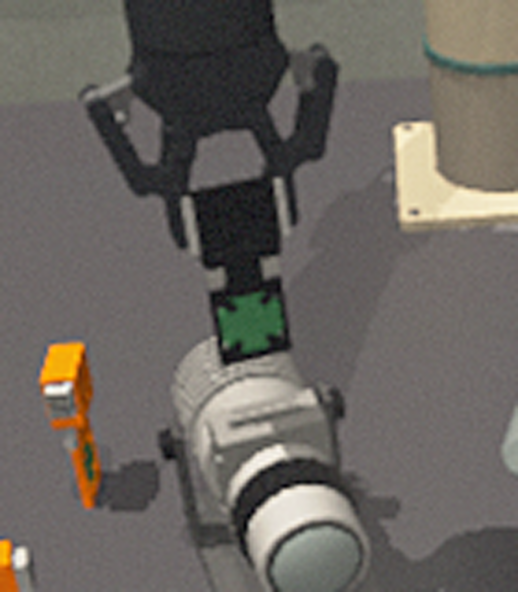

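View pics/w10.png

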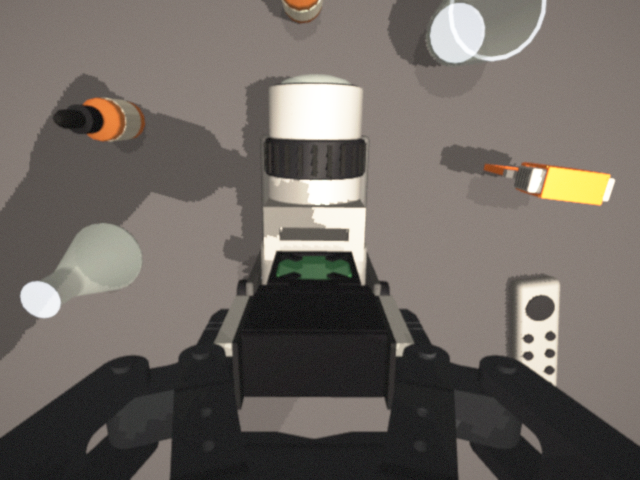

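View pics/t10.png

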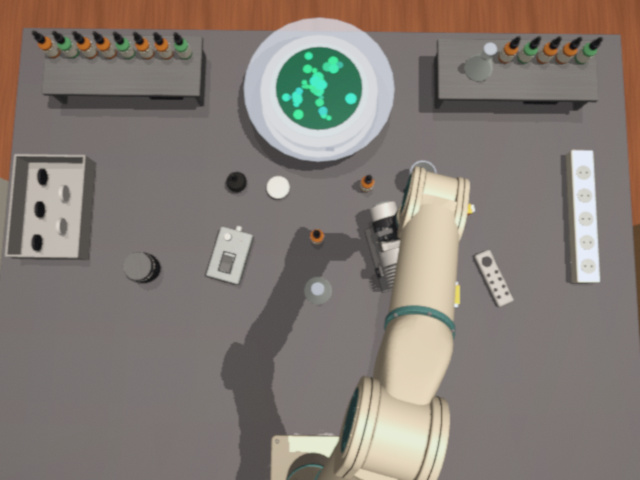

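The filter blade is out. The scene view shows the whole cassette above the gate, with the slot empty at crop (270,412), about 45 mm clear, upright and still. In the top view the bystanders are unmoved and the rocker is still off. Handing in.

Run:
```python
from cell import *
print(finish_job())
s=read_state();print(s['clock'],s['width'],s['eef_pos'],s['force'])
```

```text
the job is handed in; nothing more can be done
None
the job is handed in; nothing more can be done
```

The lamp is switched off and the filter cassette is out; I handed the job in at about 11 s of the 48 s allowed. I switched off first, with the cassette still home, pressing the rocker's near half down to its stop (54 mm height, 21 N). Then I squeezed both catches and drew the cassette straight up about 112 mm.

**Last checks:**
- **Rocker:** close views just after the press showed it in the off position, with the far half raised and the near half level. The final top view agrees, though the rocker is small there.
- **Cassette:** it hangs upright and still. Its lower edge is about 45 mm above the filter gate, and the slot is empty. The wrist force is about 1–2 N, which is roughly its own weight.
- **Other things on the desk:** those in view look unmoved. The arm hides parts of the desk in the top view.

**What disagreed:**
- **Supply position:** the first measurements differed by up to about 7 mm, so I measured again up close before pressing.
- **Finger opening:** it reads about 43.5 mm, not the 48 mm expected across the squeezed catches. I put this down to give in the fingers. The catches did release, and the grip held steady throughout the lift.

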